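Offer up a flap hinge leaf to its post

ROBOT

A 6-joint arm with a two-finger parallel gripper is mounted at the origin on the work surface. World frame = base frame: x ahead of the robot, y to its left, z up, the work surface at z = 0. Lengths are in m, angles in degrees, forces in N, time in s.
With the tool pointing down it reaches from about 0.375 to 0.9 m from the base axis. Payload 3.1 kg.
Tool frame: the origin (TCP) lies at the very end of the fingers, on their centre line; the grasp point (between the pads) lies behind it (bot.grip_depth is the z of the grasp point in the tool frame, in m); z points along the fingers, y is the direction in which the jaws open and shut (so a half turn about z gives the same grasp; the last joint's range is limited). The gripper opens to 87 mm and grips with 3 to 60 N. Pads are 19 mm wide; open, the fingers measure 117 mm over their backs; the gripper's body (75 mm by 190 mm) begins 51 mm behind the grasp point.
Start: joints at [58.184, 30.224, 82.088, -0, 67.689, -10.227], TCP at [0.23, 0.581, 0.223] pointing down, gripper open.
Joint ranges: [-176.69, 176.69], [-43.24, 126.21], [12.49, 139.97], [-82, 262], [0, 151.66], [-163.58, 163.58]. Speed limits (degrees/s): [159.86, 159.86, 180, 180, 180, 180].

INTERFACE

Orientations are given as a 3x3 rotation matrix whose columns are the frame's x, y, z axes.
In Python, from rig import bot, vision gives the robot as it stands. The module is installed in compiled form; this text tells all that it offers.
- The arm moves only by the shell command python3 -m jog 'ROWS'. ROWS is JSON, a list of rows, each a list of 3 entries, a list of its own where there are three numbers: the shift along the tool's x, y, z in mm, then the turn, a rotation vector about the tool's x, y, z in degrees, then the closure, from 0 (fully open) to 1 (shut). In form: [[[dx, dy, dz], [wx, wy, wz], fingers], ...]. A call has 1 to 12 rows; each row is the pose to reach, as a shift and turn from the pose commanded when the call began, along the tool's axes at that moment; what a row does not reach only later rows make up. A row lasts 1/12 s, in which the tool goes at most 41.7 mm and 7.16 degrees, less where a joint would pass 70% of its speed; a pose out of reach is approached as far as the arm can. A call with a gripper value outside its range is refused whole. The fingers move at their own pace and stop on an object; the grip force is fixed at half the most. Time passes only in rows, so rows that repeat a pose let the fingers close. It gives the time, the measured TCP pose, the force and the opening at its end, in the units of the state.
- bot.read_state(): the state, without advancing time (a new reading comes with each control period).
- vision.capture(name): name is "side" or "top" or "wrist"; returns the picture (480x640x3 uint8, red, green, blue); there is no depth.
- vision.camera_info(name): a dict with "intrinsics" (3x3 intrinsics, pixels), "dist" ([k1, k2, p1, p2, k3] as OpenCV has them; the pictures are not rectified), "camera_from_world" (4x4, takes a point from world to camera coordinates); the wrist camera has in their place "mount" (4x4, takes a point from camera to tool coordinates, whose origin is the TCP and whose axes are the flange's). Camera axes: x right, y up, looking along -z (the intrinsics and any distortion apply to the point x, -y, -z); pixel columns grow to the right and rows downward; lengths in m; the calibration is good to about 2 mm. A picture is of the moment at which its call begins: read the wrist's pose just before it. camera_info takes no time and is no camera call.
- bot.hand_in(): hands the job in, once; it reports no verdict.
The state is a dict: "time_s": time; "joint_positions": joint angles; "qvel": joint speeds; "tau": joint torques, N m; "position": TCP position; "tcp_rot": TCP orientation; "force": force on the tool from outside, world axes, zero at the start; "moment": the same for the moment, N m; "opening": opening from 0.0 (shut) to 1.0 (fully open).
Only numpy, scipy, OpenCV 4.12 (cv2) and the standard library are available. Lean on these libraries where they do the work, as an engineer would, in place of code of your own. Each camera call takes 0.05 s, during which the arm holds its last target. There are 200 camera calls.

TASK

We are re-hanging the stall's folding flap: lift the hinge leaf with the single knuckle, with its wooden rail, out of the parts bin and lower its knuckle from above into the gap between the two knuckles on the upright post, so that all three holes line up well enough for the hinge pin to be pushed through. Finish while still holding it there in the gripper, level and still, touching the post's leaf lightly if at all and never ramming it. Leave the two-knuckle leaf in the bin and do not knock over the jar, the candlestick or the goblet.

Things in the scene. Friction and masses are not known exactly. Their poses are not given: they have to be found in the camera images.
- leaf_single: Loose hinge leaf with ONE knuckle on a pale wooden rail, 150 to 310 g, flat in either bin compartment. Origin: middle of the rail's underside. Rail 24 x 90 x 50 mm (x, y, z). A 5 mm steel plate leaves its +x face, centred 13 mm up (top 15.5 mm), 80 mm wide, narrowing to 30 mm from x = 33 mm, ending in the knuckle. z up.
- rail_grip (a point): Middle of the rail of leaf_single, 41 mm above its underside, axes of leaf_single: grip here across the rail's 24 mm thickness (fingers on its -x and +x faces), keeping the fingertips above the steel plate, whose top is 25 mm below this point.
- bore_single (a point): Centre of the single knuckle's bore, at (52, 0, 13) mm from the origin of leaf_single, same axes. The knuckle is a steel tube along y: 26 mm outside, 16 mm bore, 30 mm long.
- leaf_double: The other loose leaf, to be left in the bin: same rail (24 x 90 x 50 mm), axes and origin as leaf_single, but TWO knuckles 24 mm long with a 38 mm gap between, axis 52 mm from the origin in +x, 13 mm up.
- bin: Fixed grey plastic parts bin, 190 x 280 x 40 mm (x, y, z), walls and floor 5 mm thick; a divider makes two compartments of 180 x 132 mm side by side in y, one leaf in each. Origin: centre of its underside, on the table.
- post: Fixed dark timber post on a plywood foot, a steel two-knuckle leaf screwed to its -x face (towards the robot, give or take its yaw). Origin on the table straight below mid-gap; y along the hinge axis, z up. The leaf's plate is 18 mm behind the axis (+x), the timber (130 mm wide, 113 mm high) 23 to 83 mm behind.
- post_bore (a point): Middle of the gap on the post's hinge axis, 120 mm above the table, axes of post: where bore_single belongs, leaf axes parallel to the post's (rail on the -x side). Knuckles 26 mm outside, 16 mm bore, spanning 19 to 43 mm in y either side; the 38 mm gap is open above, below and to -x. The pin (not fitted now) is 9 mm thick.
- jar: Closed glass screw jar, 60 mm across, 85 mm high, standing towards the back of the table; origin centre of its underside.
- candlestick: Brass candlestick, 76 mm foot, 140 mm high, standing towards the back; origin centre of its underside.
- goblet: Small brass cup, 64 mm across, 75 mm high, standing towards the back; origin centre of its underside.
Things that resemble listed ones, but are neither listed nor needed, are in the scene too. What is shaped like the post but green or pink is not meant. What is shaped like the leaf_single but blue or turquoise is not meant.

How it is judged (in metres and radians):
On the way:
1. the single-knuckle leaf is held in the gripper, lifted clear of the bin (height (world z) of leaf_single above 0.07 m and contact force between the fingers and leaf_single above 2 N), for 0.2 s.
At the end, for the whole second after the job is handed in: Single bore within 4 mm of the hinge axis (across, up/down), 5.5 mm of mid-gap along it; parallel within 0.12 rad, level within 0.15; still (0.02 m/s); gripped over 2 N; pressing the post under 6 N; the two-knuckle leaf down in the bin (x of bore_single in the frame of post between -0.004 and 0.004 m and y of bore_single in the frame of post between -0.0055 and 0.0055 m and z of bore_single in the frame of post between 0.116 and 0.124 m and angle between the y axis of leaf_single and the y axis of post, either way round below 0.12 rad and angle between leaf_single's own z axis and vertical below 0.15 rad and contact force between the fingers and leaf_single above 2 N and contact force between leaf_single and post below 6 N and linear speed of leaf_single below 0.02 m/s and height (world z) of leaf_double below 0.03 m); the arm keeps its last pose, push and grip.
It fails at once if the leaf is rammed against the post (over 25 N) (contact force between leaf_single and post above 25 N).
It fails at once if the two-knuckle leaf is lifted out of the bin (height (world z) of leaf_double above 0.05 m).
It fails at once if the jar is knocked over (angle between jar's own z axis and vertical above 0.6 rad).
It fails at once if the candlestick is knocked over (angle between candlestick's own z axis and vertical above 0.6 rad).
It fails at once if the goblet is knocked over (angle between goblet's own z axis and vertical above 0.6 rad).
It also fails if it takes over 40 s, if anything falls off the work surface, if the arm or the gripper's body presses on something with over 40 N, if the wrist force passes 120 N, or if a joint passes its speed limit or range.

## Working session

There is one attempt and no reset: what is moved stays moved. The work goes in short steps, Python scripts to look and compute and a shell command to move; the robot and the scene stay as the last step left them, time stands still between calls to the robot, and variables do not carry over. Pictures are saved under pics/ and viewed, about 8 in all and at most 12, crops included, and the job is handed in when it is done.

```bash
mkdir -p pics
python3 - <<'E'
from rig import bot, vision
import cv2, numpy as np
np.set_printoptions(precision=4,suppress=True)
s=bot.read_state(); print(s); print(bot.grip_depth)
for n in ("top","side","wrist"):
    print(n,vision.camera_info(n))
for n in ("top","side"):
    cv2.imwrite(f"pics/{n}0.png",vision.capture(n)[:,:,::-1])
E
```

```text
{'time_s': 0.0, 'joint_positions': array([ 58.1826,  30.2777,  82.1583,   0.0002,  67.687 , -10.2261]), 'qvel': array([-0.0085,  0.028 , -0.0189, -0.0002, -0.082 , -0.0371]), 'tau': array([ -0.0007, -44.0036, -17.6593,   0.0633,   0.0583,  -0.0002]), 'position': array([0.2296, 0.5805, 0.2216]), 'tcp_rot': array([[-0.9298,  0.368 , -0.0011],
       [ 0.368 ,  0.9298, -0.0018],
       [ 0.0004, -0.0021, -1.    ]]), 'force': array([ 0.0404,  0.4401, -0.251 ]), 'moment': array([-0.0243, -0.044 , -0.013 ]), 'opening': 0.9986178608224713}
-0.0187
top {'intrinsics': array([[434.0253,   0.    , 321.419 ],
       [  0.    , 434.0253, 236.3832],
       [  0.    ,   0.    ,   1.    ]]), 'dist': array([-0.012,  0.   ,  0.   ,  0.   ,  0.   ]), 'camera_from_world': array([[ 0.0214, -0.9997, -0.0151,  0.0567],
       [ 0.9958,  0.0199,  0.0897, -0.5224],
       [-0.0894, -0.017 ,  0.9959, -1.3596],
       [ 0.    ,  0.    ,  0.    ,  1.    ]])}
side {'intrinsics': array([[437.6057,   0.    , 323.1608],
       [  0.    , 437.6057, 240.5414],
       [  0.    ,   0.    ,   1.    ]]), 'dist': array([0.016, 0.   , 0.   , 0.   , 0.   ]), 'camera_from_world': array([[ 0.9099, -0.4146,  0.0138, -0.4443],
       [ 0.2154,  0.5005,  0.8385, -0.1908],
       [-0.3546, -0.76  ,  0.5447, -1.0705],
       [ 0.    ,  0.    ,  0.    ,  1.    ]])}
wrist {'intrinsics': array([[355.1878,   0.    , 322.8512],
       [  0.    , 355.1878, 244.2779],
       [  0.    ,   0.    ,   1.    ]]), 'dist': array([-0.0698,  0.    ,  0.    ,  0.    ,  0.    ]), 'mount': array([[-0.0006,  0.9573,  0.2892,  0.0791],
       [ 1.    ,  0.0002,  0.0013, -0.0001],
       [ 0.0012,  0.2892, -0.9573, -0.1624],
       [ 0.    ,  0.    ,  0.    ,  1.    ]])}
```

View pics/top0.png

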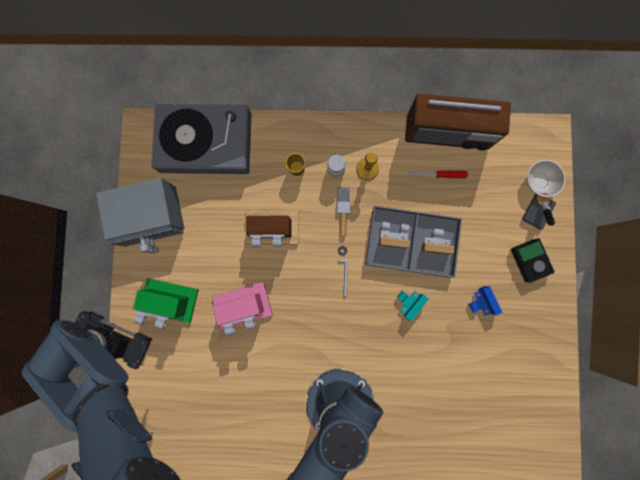

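View pics/side0.png

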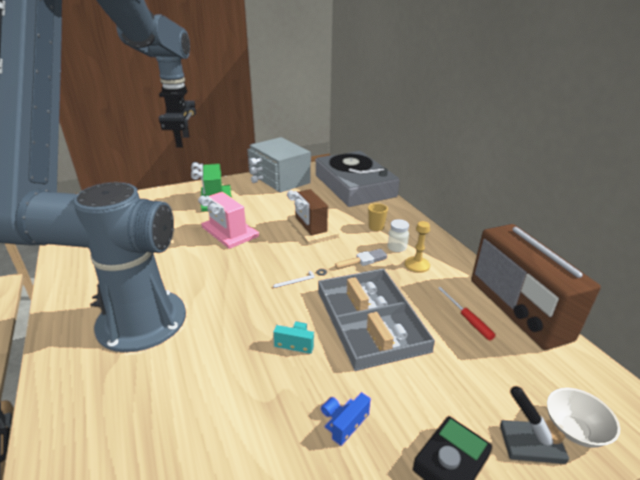

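```bash
cat > h.py <<'E'
import numpy as np, cv2
from rig import bot, vision
from scipy.spatial.transform import Rotation as R
np.set_printoptions(precision=4,suppress=True)
F=np.diag([1,-1,-1.])
def cam(name,state=None):
    c=vision.camera_info(name)
    if name=="wrist":
        T=np.eye(4);T[:3,:3]=state["tcp_rot"];T[:3,3]=state["position"]
        M=np.linalg.inv(T@c["mount"])
    else: M=c["camera_from_world"]
    return c["intrinsics"],c["dist"],M
def ray(cm,uv):
    K,d,M=cm
    p=cv2.undistortPoints(np.array([[uv]],float),K,d)[0,0]
    W=np.linalg.inv(M)
    v=W[:3,:3]@np.array([p[0],-p[1],-1]); return W[:3,3],v/np.linalg.norm(v)
def atz(cm,uv,z):
    o,v=ray(cm,uv); return o+v*(z-o[2])/v[2]
def proj(cm,P):
    K,d,M=cm
    P=np.atleast_2d(P)@M[:3,:3].T+M[:3,3]
    return cv2.projectPoints((P@F).reshape(-1,1,3),np.zeros(3),np.zeros(3),K,d)[0][:,0]
def tri(obs):
    A=np.zeros((3,3));b=np.zeros(3)
    for cm,uv in obs:
        o,v=ray(cm,uv);Q=np.eye(3)-np.outer(v,v);A+=Q;b+=Q@o
    X=np.linalg.solve(A,b); return X,[np.round(proj(cm,X)[0]-uv,1) for cm,uv in obs]
def shoot(name,tag):
    s=bot.read_state(); im=vision.capture(name)
    cv2.imwrite(f"pics/{tag}.png",im[:,:,::-1]); 
    np.savez(f"pics/{tag}.npz",position=s["position"],tcp_rot=s["tcp_rot"]); return s,im
def load(tag): return cam("wrist",np.load(f"pics/{tag}.npz"))
def goal(pos,yaw):   # tool down, tool y axis at yaw deg from world x ; prints shift mm, rotvec deg
    s=bot.read_state(); y=np.array([np.cos(np.radians(yaw)),np.sin(np.radians(yaw)),0]);z=np.array([0,0,-1.])
    G=np.c_[np.cross(y,z),y,z]
    print("shift",s["tcp_rot"].T@(np.array(pos)-s["position"])*1000,"turn",R.from_matrix(s["tcp_rot"].T@G).as_rotvec(degrees=True))
E
python3 - <<'E'
from h import *
t=cam("top")
for n,uv,z in [("railR",(438,247),.055),("railL",(394,240),.055),("knR",(438,234),.03),("binR",(448,240),.0),("postkn1",(257,239),.12),("postkn2",(277,239),.12),("cand",(368,170),.02),("jar",(336,165),.085)]:
    print(n,atz(t,uv,z))
a,b=atz(t,(257,239),.12),atz(t,(277,239),.12)
goal([.40,.12,.30],0); goal([.42,-.18,.28],0)
im=cv2.imread("pics/top0.png"); A=cv2.resize(im[195:285,360:470],None,fx=4,fy=4,interpolation=2);B=cv2.resize(im[195:285,235:305],None,fx=4,fy=4,interpolation=2)
cv2.imwrite("pics/c1.png",np.hstack([A,B]))
E
```

```text
railR [ 0.4926 -0.295   0.055 ]
railL [ 0.5116 -0.1587  0.055 ]
knR [ 0.5356 -0.3014  0.03  ]
binR [ 0.5198 -0.3411  0.    ]
postkn1 [0.5009 0.2571 0.12  ]
postkn2 [0.5021 0.1976 0.12  ]
cand [ 0.7403 -0.0786  0.02  ]
jar [0.7381 0.0261 0.085 ]
shift [-327.892  -365.7389  -77.738 ] turn [-0.106   0.048  68.4095]
shift [-456.8865 -637.2926  -57.2686] turn [-0.106   0.048  68.4095]
```

View pics/c1.png

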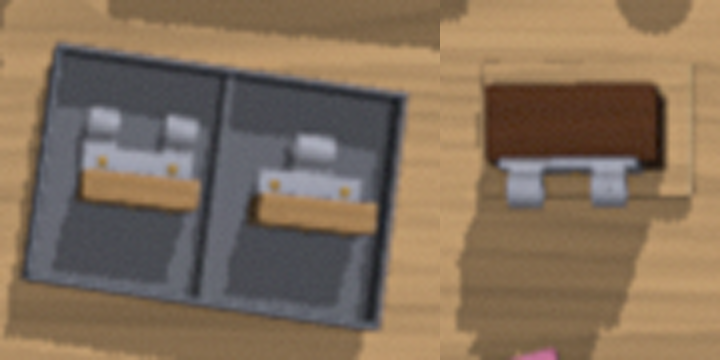

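The single-knuckle leaf is in the right (−y) compartment, with its knuckle at about (316,150) in the crop and yaw around −8°. The double-knuckle leaf is in the left compartment. The post's knuckles are at about (525,185) and (610,185), close to yaw 0.

```bash
python3 -c "
from h import *
goal([.47,.23,.28],0)"
```

```text
shift [-352.5104 -237.6614  -57.9873] turn [-0.106   0.048  68.4095]
```

```bash
python3 -m jog '[[[-30,-20,-10],[0,0,7],0],[[-65,-44,-20],[0,0,14],0],[[-98,-66,-30],[0,0,21],0],[[-130,-88,-40],[0,0,28],0],[[-163,-110,-50],[0,0,35],0],[[-195,-131,-58],[0,0,42],0],[[-228,-153,-58],[0,0,49],0],[[-260,-175,-58],[0,0,56],0],[[-293,-197,-58],[0,0,63],0],[[-325,-219,-58],[0,0,68.4],0],[[-352,-237,-58],[0,0,68.4],0],[[-352,-237,-58],[0,0,68.4],0]]'; python3 -c "
from h import *
shoot('wrist','w1'); print(bot.read_state()['position']); goal([.43,.13,.28],0); goal([.43,-.18,.28],-8)"
```

```text
time_s: 1.1
position: [0.4737, 0.2266, 0.2803]
tcp_rot: [[0.006, 1.0, 0.002], [1.0, -0.006, -0.002], [-0.002, 0.002, -1.0]]
force: [0.1, -0.3, 0.7]
opening: 0.999
[0.4717 0.2288 0.2802]
shift [-99.0287 -41.1961   0.2149] turn [-0.0074  0.0187 -0.2831]
shift [-409.0249  -39.6646    0.3162] turn [-0.0061  0.0192  7.7169]
```

View pics/w1.png

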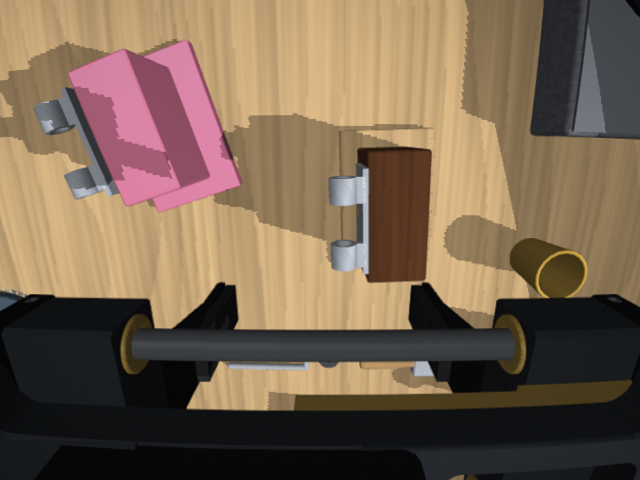

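The wrist picture shows the post with its two steel knuckles at about (343,190) and (344,255). The pink look-alike is to the left. Next I take a second view, then go on to the bin.

```bash
python3 -m jog '[[[-40,-17,0],[0,0,0],0],[[-80,-34,0],[0,0,0],0],[[-100,-40,0],[0,0,0],0],[[-100,-40,0],[0,0,0],0],[[-100,-40,0],[0,0,0],0]]'; python3 -c "
from h import *
shoot('wrist','w2'); print(bot.read_state()['position']);"
python3 -m jog '[[[-40,0,0],[0,0,4],0],[[-81,0,0],[0,0,7.7],0],[[-122,0,0],[0,0,7.7],0],[[-163,0,0],[0,0,7.7],0],[[-204,0,0],[0,0,7.7],0],[[-245,0,0],[0,0,7.7],0],[[-286,0,0],[0,0,7.7],0],[[-310,0,0],[0,0,7.7],0],[[-310,0,0],[0,0,7.7],0],[[-310,0,0],[0,0,7.7],0],[[-310,0,0],[0,0,7.7],0]]'
python3 -c "
from h import *
shoot('wrist','w3'); print(bot.read_state()['position'])
a=cv2.imread('pics/w2.png')[0:300,200:600];b=cv2.imread('pics/w3.png')[0:300,160:560]
cv2.imwrite('pics/c2.png',np.vstack([a,b]))"
```

```text
time_s: 1.57
position: [0.4291, 0.1315, 0.2806]
tcp_rot: [[0.001, 1.0, -0.0], [1.0, -0.001, 0.001], [0.001, -0.0, -1.0]]
force: [0.5, 0.4, -0.2]
opening: 1.0
[0.4298 0.1321 0.2807]
time_s: 2.53
position: [0.4305, -0.1772, 0.2802]
tcp_rot: [[0.132, 0.991, -0.001], [0.991, -0.132, 0.002], [0.001, -0.001, -1.0]]
force: [0.3, 0.1, -0.9]
opening: 1.001
[ 0.4304 -0.1768  0.2803]
```

View pics/c2.png

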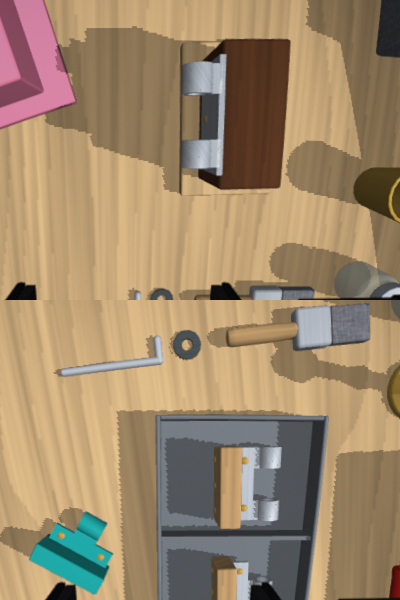

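The upper half shows the post's knuckles at about (398,75) and (398,153) in w2. The lower half shows the bin, where the single leaf is cut off, so I move further.

```bash
python3 -c "
from h import *
goal([.45,-.32,.26],-8)"
python3 -m jog '[[[-41,3,5],[0,0,0],0],[[-82,6,10],[0,0,0],0],[[-123,12,15],[0,0,0],0],[[-140,38,20],[0,0,0],0],[[-140,38,20],[0,0,0],0],[[-140,38,20],[0,0,0],0],[[-140,38,20],[0,0,0],0]]'
python3 -c "
from h import *
shoot('wrist','w4'); print(bot.read_state()['position'])"
python3 -m jog '[[[-30,-25,0],[0,0,0],0],[[-60,-50,0],[0,0,0],0],[[-60,-50,0],[0,0,0],0],[[-60,-50,0],[0,0,0],0],[[-60,-50,0],[0,0,0],0]]'
python3 -c "
from h import *
shoot('wrist','w5'); print(bot.read_state()['position'])
t=cam('top')
P=[.505,-.3,.04]
C=[]
for n,P in (('w1',[.51,.227,.12]),('w2',[.51,.227,.12]),('w4',[.515,-.3,.04]),('w5',[.515,-.3,.04])):
    u=proj(load(n),P)[0].astype(int); u0=max(u[0]-50,0);v0=max(u[1]-50,0);print(n,u0,v0)
    im=cv2.imread(f'pics/{n}.png')[v0:v0+100,u0:u0+130]; im=cv2.convertScaleAbs(im,alpha=1.2)
    C.append(cv2.resize(im,(390,300),interpolation=2))
cv2.imwrite('pics/c3.png',np.vstack([np.hstack(C[:2]),np.hstack(C[2:])]))"
```

```text
shift [-139.3536   38.3183   20.0725] turn [-0.0467 -0.0684  0.4435]
time_s: 3.17
position: [0.449, -0.3202, 0.2602]
tcp_rot: [[0.131, 0.991, -0.001], [0.991, -0.131, 0.002], [0.002, -0.002, -1.0]]
force: [0.3, 1.3, 0.1]
opening: 0.997
[ 0.4489 -0.3201  0.2605]
time_s: 3.63
position: [0.3916, -0.3738, 0.261]
tcp_rot: [[0.133, 0.991, 0.0], [0.991, -0.133, 0.001], [0.001, 0.0, -1.0]]
force: [0.5, 0.3, -0.7]
opening: 1.002
[ 0.3919 -0.3737  0.2609]
w1 310 174
w2 365 68
w4 331 136
w5 380 77
```

View pics/c3.png

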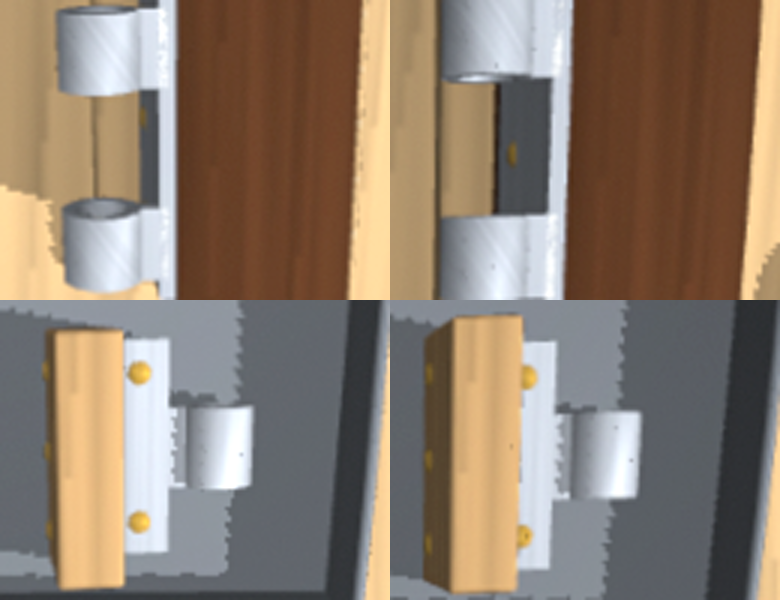

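Both parts show clearly in this composite. For w4 and w5 I use the rail-top corners and the plate's outer corners. For w1 and w2 I use the outlines of the post knuckles. I fit the poses to these.

```bash
cat > fit.py <<'E'
from h import *
from scipy.optimize import least_squares
def px(p,po,off): return (np.array(p,float)-po+.5)/3-.5+off
def yawT(q,P): c,s=np.cos(q[3]),np.sin(q[3]); return np.asarray(P)@np.array([[c,s,0],[-s,c,0],[0,0,1]])+q[:3]
L=np.array([[-12,45,50],[12,45,50],[12,-45,50],[-12,-45,50],[33,40,15.5],[33,-40,15.5]])/1e3
o4=px([[57,331],[123,331],[124,587],[60,588],[168,340],[169,552]],(0,300),(331,136))
o5=px([[455,318],[521,317],[517,590],[452,592],[556,342],[550,569]],(390,300),(380,77))
c1,c2,c4,c5=map(load,("w1","w2","w4","w5"))
f=lambda q:np.r_[(proj(c4,yawT(q,L))-o4).ravel(),(proj(c5,yawT(q,L))-o5).ravel()]
r=least_squares(f,[.49,-.3,.005,-.14]);print("leaf",r.x,np.degrees(r.x[3]));print(r.fun.reshape(-1,2))
th=np.linspace(0,2*np.pi,120)
def kn(c,q,s):
    P=np.vstack([np.c_[.013*np.cos(th),0*th+s*y,.013*np.sin(th)] for y in(.019,.043)])
    u=proj(c,yawT(q,P)); return u[:,0].min(),u[:,1].min(),u[:,1].max()
def g(q):
    e=[]
    for c,po,off,O in((c1,(0,0),(310,174),{1:(56,6,95),-1:(61,197,291)}),(c2,(390,0),(365,68),{1:(439,None,82),-1:(437,213,None)})):
        for s,o in O.items():
            k=kn(c,q,s)
            for i,v in enumerate(o):
                if v is not None: e.append(k[i]-((v-po[i>0]*0-(po[0] if i==0 else po[1])+.5)/3-.5+off[i>0]))
    return np.array(e)
r2=least_squares(g,[.51,.227,.12,0],diff_step=1e-4,x_scale=[.01,.01,.01,.1]);print("post bore",r2.x,np.degrees(r2.x[3]));print(r2.fun)
q=r.x; gp=yawT(q,[0,0,.041]); print("grip",gp)
np.save("fit.npy",[r.x,r2.x])
goal(gp+[0,0,.10+bot.grip_depth],np.degrees(q[3]))
goal(gp+[0,0,bot.grip_depth],np.degrees(q[3]))
E
python3 fit.py
```

```text
leaf [ 0.4925 -0.2993  0.001  -0.0918] -5.2578613350237005
[[-0.709   0.261 ]
 [ 0.9217 -0.6246]
 [ 0.8585 -0.2026]
 [ 0.0352  0.3147]
 [ 0.6526 -0.3082]
 [-0.1898 -0.787 ]
 [-1.1697 -0.0337]
 [ 1.1258 -0.3847]
 [ 0.1771  0.7481]
 [-1.0464  0.9137]
 [-0.1434  0.4096]
 [-0.5033 -0.3935]]
post bore [0.4933 0.2284 0.12   0.0223] 1.276786683687696
[-0.3633 -0.7479  0.1774 -0.42   -0.6896  0.4281  0.5898  0.3569  0.1347
  0.4023]
grip [ 0.4925 -0.2993  0.042 ]
shift [ 87.0873  89.8075 137.6658] turn [ 0.0205 -0.0287 -2.3589]
shift [ 87.0364  89.7729 237.6658] turn [ 0.0205 -0.0287 -2.3589]
```

```bash
cat >> fit.py <<'E'
r=least_squares(lambda p:f([p[0],p[1],.005,p[2]]),[.49,-.3,-.14]);x=r.x;print("z=5mm",x,2*r.cost)
q=[x[0],x[1],.005,x[2]];np.save("fit.npy",[q,r2.x])
gp=yawT(q,[0,0,.041]);goal(gp+[0,0,bot.grip_depth],np.degrees(x[2]))
E
python3 fit.py | tail -2
```

```text
z=5mm [ 0.4918 -0.299  -0.0915] 14.27401862185077
shift [ 87.187   89.0031 233.6959] turn [ 0.0205 -0.0287 -2.3754]
```

```bash
python3 -m jog '[[[29,29,30],[0,0,-2.4],0.35],[[58,58,60],[0,0,-2.4],0.35],[[87,89,90],[0,0,-2.4],0.35],[[87,89,125],[0,0,-2.4],0.35],[[87,89,150],[0,0,-2.4],0.35],[[87,89,150],[0,0,-2.4],0.35],[[87,89,150],[0,0,-2.4],0.35],[[87,89,150],[0,0,-2.4],0.35]]'; python3 -c "
from h import *
q=np.load('fit.npy')[0];goal([q[0],q[1],.046+bot.grip_depth],np.degrees(q[3]))
shoot('wrist','w6'); 
im=cv2.imread('pics/w6.png')[100:480,100:600];cv2.imwrite('pics/c6.png',im)"
```

```text
time_s: 4.35
position: [0.4922, -0.3012, 0.1122]
tcp_rot: [[0.091, 0.996, 0.002], [0.996, -0.091, -0.002], [-0.001, 0.002, -1.0]]
force: [0.0, -0.5, -0.2]
opening: 0.657
shift [ 2.2993 -0.7807 84.8804] turn [0.0973 0.0817 0.0136]
```

View pics/c6.png

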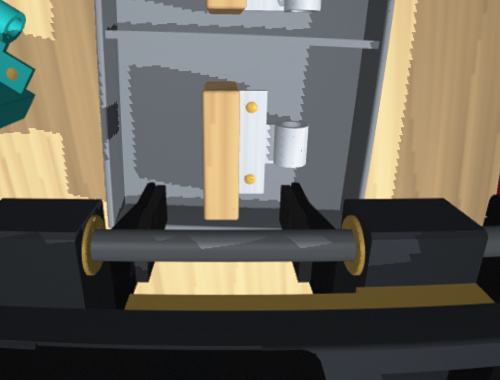

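The rail (centre column about 221) sits midway between the fingers (centre about 222), and the view agrees with the fit. I descend, grip and lift.

```bash
python3 -m jog '[[[1,0,25],[0,0,0],0.35],[[2,-1,50],[0,0,0],0.35],[[2,-1,70],[0,0,0],0.35],[[2,-1,80],[0,0,0],0.35],[[2,-1,85],[0,0,0],0.35],[[2,-1,85],[0,0,0],0.35],[[2,-1,85],[0,0,0],0.35]]' && python3 -m jog '[[[0,0,0],[0,0,0],0.8],[[0,0,0],[0,0,0],0.9],[[0,0,0],[0,0,0],0.9],[[0,0,0],[0,0,0],0.9],[[0,0,0],[0,0,0],0.9],[[0,0,0],[0,0,0],0.9]]'
```

```text
time_s: 4.98
position: [0.4913, -0.3001, 0.0272]
tcp_rot: [[0.093, 0.996, 0.002], [0.996, -0.093, -0.002], [-0.002, 0.002, -1.0]]
force: [-0.5, 0.1, -0.3]
opening: 0.652
time_s: 5.48
position: [0.4906, -0.2989, 0.0257]
tcp_rot: [[0.092, 0.996, 0.0], [0.996, -0.092, -0.0], [-0.0, 0.0, -1.0]]
force: [2.0, -0.5, 0.0]
opening: 0.278
```

```bash
python3 -m jog '[[[0,0,-6],[0,0,0],0.9],[[0,0,-16],[0,0,0],0.9],[[0,0,-32],[0,0,0],0.9],[[0,0,-60],[0,0,0],0.9],[[0,0,-95],[0,0,0],0.9],[[0,0,-130],[0,0,0],0.9],[[0,0,-165],[0,0,0],0.9],[[0,0,-190],[0,0,0],0.9],[[0,0,-200],[0,0,0],0.9],[[0,0,-200],[0,0,0],0.9],[[0,0,-200],[0,0,0],0.9]]'; python3 -c "
from h import *
p=np.load('fit.npy')[1]
# target: leaf origin such that bore at post_bore, leaf axes parallel
c,s=np.cos(p[3]),np.sin(p[3]);o=p[:3]-np.array([c*.052,s*.052,.013])
np.save('tgt.npy',o); tcp=o+[0,0,.041+bot.grip_depth];print('tcp target',tcp)
goal(tcp+[0,0,.08],np.degrees(p[3]))"
```

```text
time_s: 6.4
position: [0.4899, -0.2984, 0.2252]
tcp_rot: [[0.092, 0.996, -0.001], [0.996, -0.092, 0.001], [0.001, -0.001, -1.0]]
force: [0.5, 0.4, -3.2]
opening: 0.271
tcp target [0.4413 0.2272 0.1293]
shift [518.9207 -96.7559  16.1863] turn [-0.0438 -0.032  -6.563 ]
```

```bash
python3 -m jog '[[[15,-3,0],[0,0,0],0.9],[[45,-8,0],[0,0,-0.5],0.9],[[80,-15,0],[0,0,-1],0.9],[[115,-21,0],[0,0,-1.5],0.9],[[150,-28,0],[0,0,-2],0.9],[[185,-34,0],[0,0,-2.5],0.9],[[220,-41,0],[0,0,-3],0.9],[[255,-48,0],[0,0,-3.5],0.9],[[290,-54,2],[0,0,-4],0.9],[[325,-60,4],[0,0,-4.5],0.9],[[360,-67,6],[0,0,-5],0.9],[[390,-73,8],[0,0,-5.5],0.9]]' && python3 -m jog '[[[30,-6,2],[0,0,-0.3],0.9],[[58,-11,4],[0,0,-0.6],0.9],[[84,-15,6],[0,0,-0.8],0.9],[[104,-19,7],[0,0,-1],0.9],[[118,-22,8],[0,0,-1],0.9],[[126,-23,8],[0,0,-1],0.9],[[126,-23,8],[0,0,-1],0.9],[[126,-23,8],[0,0,-1],0.9],[[126,-23,8],[0,0,-1],0.9]]'; python3 -c "
from h import *
o=np.load('tgt.npy');p=np.load('fit.npy')[1];tcp=o+[0,0,.041+bot.grip_depth]
goal(tcp+[0,0,.08],np.degrees(p[3]))
s,im=shoot('wrist','w7');cv2.imwrite('pics/c7.png',im[40:440,180:520,::-1].repeat(1,0))"
```

```text
time_s: 7.4
position: [0.4504, 0.0989, 0.2153]
tcp_rot: [[-0.005, 1.0, -0.006], [1.0, 0.005, 0.001], [0.001, -0.006, -1.0]]
force: [0.4, 0.2, -1.5]
opening: 0.273
time_s: 8.15
position: [0.4299, 0.2213, 0.2089]
tcp_rot: [[-0.021, 1.0, -0.001], [1.0, 0.021, -0.001], [-0.001, -0.001, -1.0]]
force: [0.5, -0.5, -2.9]
opening: 0.272
shift [ 5.6821 11.5427 -0.3866] turn [-0.0847  0.044  -0.0901]
```

View pics/c7.png

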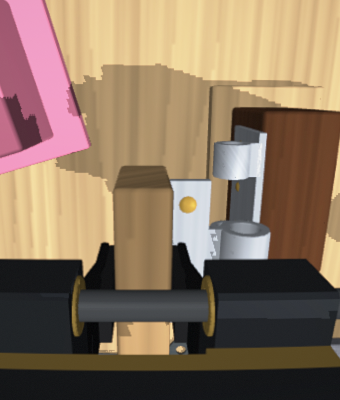

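The leaf is held level. Its knuckle is at about (245,240), above and to −x of the post gap (upper post knuckle at about (232,160)). I correct sideways, come partly down and check closely.

```bash
python3 -m jog '[[[3,5,0],[0,0,0],0.9],[[5.7,11.5,0],[0,0,0],0.9],[[5.7,11.5,12],[0,0,0],0.9],[[5.7,11.5,24],[0,0,0],0.9],[[5.7,11.5,34],[0,0,0],0.9],[[5.7,11.5,40],[0,0,0],0.9],[[5.7,11.5,40],[0,0,0],0.9],[[5.7,11.5,40],[0,0,0],0.9],[[5.7,11.5,40],[0,0,0],0.9],[[5.7,11.5,40],[0,0,0],0.9]]'; python3 -c "
from h import *
o=np.load('tgt.npy');p=np.load('fit.npy')[1];tcp=o+[0,0,.041+bot.grip_depth]
goal(tcp,np.degrees(p[3]))
s,im=shoot('wrist','w8')
a=cv2.resize(im[140:290,290:450,::-1],None,fx=3,fy=3,interpolation=2)
im=vision.capture('side')
cm=cam('side');u=proj(cm,[.47,.23,.15])[0].astype(int);print(u)
im=im[u[1]-37:u[1]+38,u[0]-32:u[0]+32,::-1]; cv2.imwrite('pics/s8.png',vision.capture('side')[:,:,::-1])
b=cv2.resize(im,None,fx=5,fy=6,interpolation=2)
cv2.imwrite('pics/c8.png',np.hstack([a,b]));print(a.shape,b.shape)"
```

```text
time_s: 9.03
position: [0.4424, 0.2281, 0.1702]
tcp_rot: [[-0.021, 1.0, 0.002], [1.0, 0.021, 0.0], [0.0, 0.002, -1.0]]
force: [0.4, -0.7, -2.4]
opening: 0.274
shift [-0.8569 -1.1284 40.8894] turn [ 0.0929 -0.0225 -0.0734]
[286 190]
(450, 480, 3) (450, 320, 3)
```

View pics/c8.png

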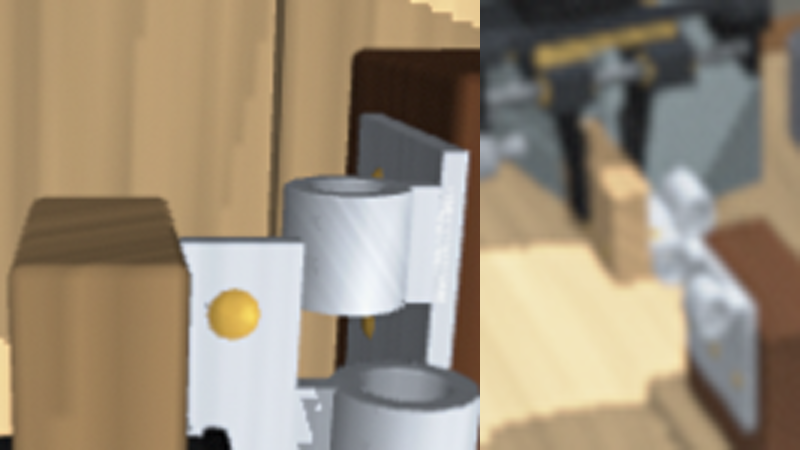

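In the zoom the held leaf shows its rail end face, plate corner and knuckle end, and the post's +y knuckle is near (350,245). I fit the leaf in the tool frame and refit the post with this close view added.

```bash
cat > fit2.py <<'E'
import io,contextlib
with contextlib.redirect_stdout(io.StringIO()):
    from fit import *
c8=load("w8"); z8=np.load("pics/w8.npz")
U=lambda p:(np.array(p,float)+.5)/3-.5
off=np.array([290,140])
P=np.array([[-12,45,50],[12,45,50],[-12,45,0],[12,45,0],[33,40,15.5]])/1e3
ob=U([[12,266],[187,266],[34,199],[165,199],[303,241]])+off
kc=np.c_[.052+.013*np.cos(th),0*th+.015,.013+.013*np.sin(th)]
ko=U([333,478,363])+[290,290,140]
# leaf axes in nominal tool: leaf x = tool y, leaf y = tool x, leaf z = -tool z
N=np.array([[0,1,0],[1,0,0],[0,0,-1.]])
def leafW(q,P):  # q: offset mm of leaf origin in leaf axes, rotvec deg
    T=(R.from_rotvec(q[3:],degrees=True).apply(P)+np.array(q[:3])/1e3)@N.T+[0,0,.041+bot.grip_depth]
    return T@z8["tcp_rot"].T+z8["position"]
def res(q):
    u=proj(c8,leafW(q,kc))
    return np.r_[(proj(c8,leafW(q,P))-ob).ravel(),u[:,0].min()-ko[0],u[:,0].max()-ko[1],u[:,1].min()-ko[2]]
f2=lambda q:np.r_[res(q),q[:3]/2,q[3:]/1.5]
a=least_squares(f2,np.zeros(6),diff_step=1e-4,x_scale=1);print("leaf off mm,deg",a.x);print("nominal res",res(np.zeros(6)));print("fit res",res(a.x))
def g2(q):
    k=kn(c8,q,1); return np.r_[g(q),k[0]-(U(283)+290),k[1]-(U(176)+140),k[2]-(U(314)+140)]
b=least_squares(g2,r2.x,diff_step=1e-4,x_scale=[.01,.01,.01,.1]);print("post",r2.x,"->",b.x);print("old on w8",g2(r2.x)[-3:],"new",b.fun)
for nm,q in(("nominal",np.zeros(6)),("fit",a.x)):
  for pn,p in (("old",r2.x),("new",b.x)):
    B=leafW(q,np.array([[.052,0,.013]]))[0]; print(nm,pn,"tool shift mm needed",z8["tcp_rot"].T@(p[:3]-B)*1e3)
E
python3 fit2.py
```

```text
leaf off mm,deg [ 0.9285 -0.922  -0.4032 -0.7721 -0.3538  0.3908]
nominal res [-2.2966 -0.1552  0.7299 -0.1895 -1.5493 -1.244   0.3937 -1.2704 -1.0032
  0.6891 -3.4217 -0.2645 -2.1346]
fit res [-1.2474 -0.009   1.318  -0.3555 -0.2076  0.261   1.4368 -0.0179 -0.195
  1.3239 -2.1832  0.9267 -1.3423]
post [0.4932 0.2283 0.12   0.0223] -> [0.4935 0.2283 0.1198 0.0178]
old on w8 [-1.4354 -0.8096  0.8176] new [ 0.171  -0.7496  0.1393 -0.2062 -0.7223  0.3718  1.0005  0.3805  0.2196
  0.4752 -0.8763 -0.8283  0.7585]
nominal old tool shift mm needed [-0.851  -1.2412 40.98  ]
nominal new tool shift mm needed [-0.8641 -0.9486 41.1388]
fit old tool shift mm needed [-0.4608 -2.0866 40.894 ]
fit new tool shift mm needed [-0.4738 -1.794  41.0529]
```

```bash
python3 -m jog '[[[-0.6,-1.4,2],[0,0,0],0.9],[[-0.6,-1.4,6],[0,0,0],0.9],[[-0.6,-1.4,10],[0,0,0],0.9],[[-0.6,-1.4,14],[0,0,0],0.9],[[-0.6,-1.4,17],[0,0,0],0.9],[[-0.6,-1.4,20],[0,0,0],0.9],[[-0.6,-1.4,22],[0,0,0],0.9],[[-0.6,-1.4,22],[0,0,0],0.9],[[-0.6,-1.4,22],[0,0,0],0.9]]';python3 -c "
from h import *
s,im=shoot('wrist','w9')
a=cv2.resize(im[140:290,290:450,::-1],None,fx=3,fy=3,interpolation=2)
cv2.imwrite('pics/c9.png',a);print(s['force'],s['position'])"
```

```text
time_s: 9.93
position: [0.4403, 0.2273, 0.1474]
tcp_rot: [[-0.021, 1.0, -0.0], [1.0, 0.021, -0.0], [-0.0, -0.0, -1.0]]
force: [-0.5, -0.5, -1.7]
opening: 0.273
[-0.4623 -0.4598 -1.6663] [0.4403 0.2273 0.1474]
```

View pics/c9.png

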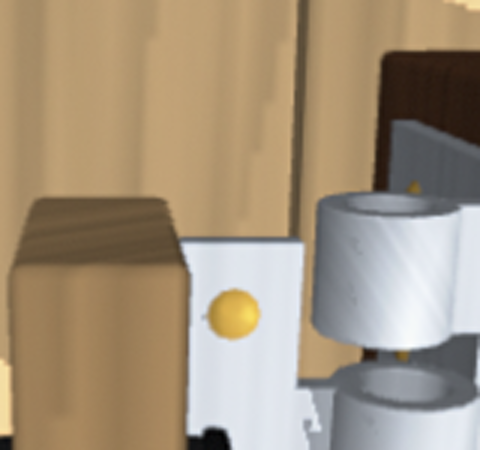

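The post knuckle (left edge 313) is closing on the leaf knuckle's column (333) as expected, with clearance along y. I go down the rest slowly.

```bash
python3 -m jog '[[[0,0,2],[0,0,0],0.9],[[0,0,4],[0,0,0],0.9],[[0,0,6],[0,0,0],0.9],[[0,0,8],[0,0,0],0.9],[[0,0,9],[0,0,0],0.9],[[0,0,9],[0,0,0],0.9]]';python3 -m jog '[[[0,0,2],[0,0,0],0.9],[[0,0,4],[0,0,0],0.9],[[0,0,6],[0,0,0],0.9],[[0,0,8],[0,0,0],0.9],[[0,0,9.7],[0,0,0],0.9],[[0,0,9.7],[0,0,0],0.9],[[0,0,9.7],[0,0,0],0.9],[[0,0,9.7],[0,0,0],0.9],[[0,0,9.7],[0,0,0],0.9]]';python3 -c "
from h import *
ps=[];fs=[]
for i in range(6):
    s,im=shoot('wrist','w10');ps.append(s['position']);fs.append(s['force'])
print(np.mean(ps,0),np.std(ps,0),np.mean(fs,0))
a=cv2.resize(im[140:290,290:450,::-1],None,fx=3,fy=3,interpolation=2)
im=cv2.imread('pics/s8.png')*0+vision.capture('side')[:,:,::-1]
b=cv2.resize(im[153:228,254:318],None,fx=5,fy=6,interpolation=2)
cv2.imwrite('pics/c10.png',np.hstack([a,b]))
p=np.load('fit.npy')[1];goal(np.load('tgt.npy')+[0,0,.041+bot.grip_depth],np.degrees(p[3]))"
```

```text
time_s: 10.48
position: [0.4401, 0.2273, 0.1382]
tcp_rot: [[-0.021, 1.0, -0.001], [1.0, 0.021, -0.0], [-0.0, -0.001, -1.0]]
force: [0.3, -0.2, -2.9]
opening: 0.277
time_s: 11.23
position: [0.4404, 0.2274, 0.1289]
tcp_rot: [[-0.021, 1.0, 0.0], [1.0, 0.021, 0.0], [0.0, 0.0, -1.0]]
force: [-0.4, -0.3, -2.2]
opening: 0.272
[0.4404 0.2274 0.1289] [0. 0. 0.] [-0.2536 -0.3245 -2.1584]
shift [-0.153   1.0412 -0.4019] turn [ 0.0058 -0.0017 -0.0638]
```

View pics/c10.png

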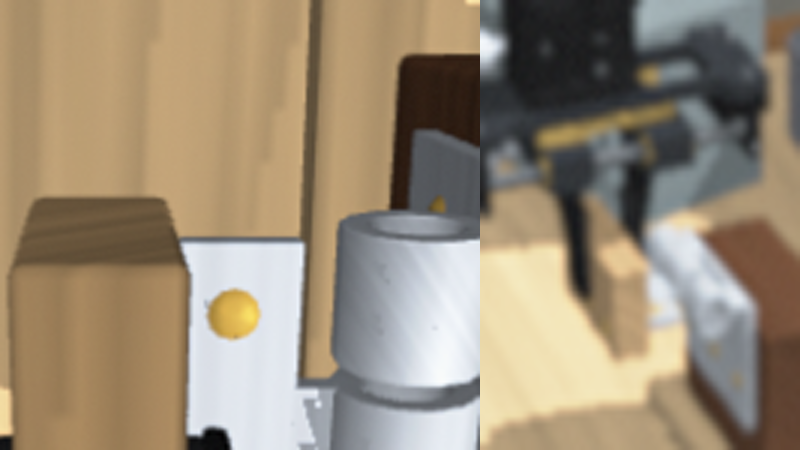

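The knuckles sit in line, with left edges at about 335 (post) and 332 (leaf), an even gap and no contact force. I take one last numerical comparison using a wider zoom plus the top view.

```bash
python3 -c "
from h import *
im=cv2.imread('pics/w10.png')[200:310,380:480]
a=cv2.resize(im,None,fx=5,fy=5,interpolation=2)
t=cv2.cvtColor(vision.capture('side'),4)
u=proj(cam('side'),[.49,.23,.12])[0].astype(int);print(u)
b=cv2.resize(t[u[1]-25:u[1]+30,u[0]-14:u[0]+16],(300,550),interpolation=2)
cv2.imwrite('pics/c11.png',np.hstack([a,b]))"
```

```text
[293 198]
```

View pics/c11.png

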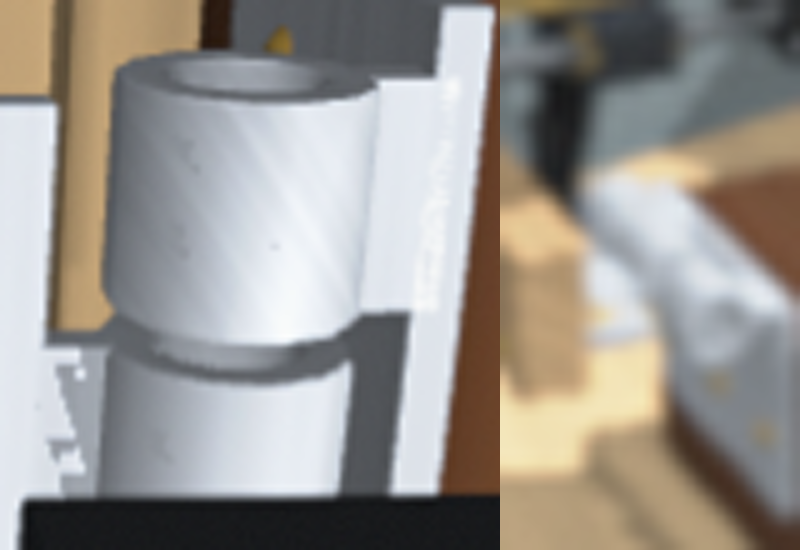

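```bash
cat > chk.py <<'E'
import io,contextlib
with contextlib.redirect_stdout(io.StringIO()):
    from fit2 import *
c=load("w10"); 
def limbs(ctr,yaw,y0,y1,rows):
    P=np.vstack([np.c_[.013*np.cos(th),0*th+y,.013*np.sin(th)] for y in np.linspace(y0,y1,25)])
    u=(proj(c,yawT([*ctr,yaw],P))-[380,200]+.5)*5-.5
    h=cv2.convexHull(u.astype(np.float32))[:,0]
    out=[]
    for r in rows:
        xs=[]
        for p,q in zip(h,np.roll(h,-1,0)):
            if (p[1]-r)*(q[1]-r)<0: xs.append(p[0]+(q[0]-p[0])*(r-p[1])/(q[1]-p[1]))
        out+= [min(xs),max(xs)]
    return np.array(out),u[:,1].min(),u[:,1].max()
p=b.x
print("model post @150,250",limbs(p[:3],p[3],.019,.043,(150,250)),"seen 112,372 / 106,365; v 50..345")
Z=np.load("pics/w10.npz")
nom=Z["position"]+Z["tcp_rot"]@np.array([0,.052,.041+bot.grip_depth-.013])
for d in((0,0,0),(0,0,-.003),(0,0,.003)): print("leaf at post centre +",d,limbs(p[:3]+d,p[3],-.015,.015,(420,480)))
print("nominal leaf bore minus post mm",(nom-p[:3])*1e3)
im=cv2.imread("pics/w10.png",0).astype(float)
big=cv2.resize(im[200:310,380:480],None,fx=5,fy=5,interpolation=2)
for r in(150,250,420,450,480):
    gx=np.gradient(cv2.GaussianBlur(big,(0,0),3)[r]); i=np.argsort(-abs(gx)); k=[]
    for j in i:
        if all(abs(j-m)>12 for m in k): k.append(j)
        if len(k)==7: break
    print(r,sorted((int(m),round(gx[m],1)) for m in k))
E
python3 chk.py
```

```text
model post @150,250 (array([112.706 , 381.5288, 105.841 , 370.2196], dtype=float32), np.float64(46.850540019814815), np.float64(346.2937460439134)) seen 112,372 / 106,365; v 50..345
leaf at post centre + (0, 0, 0) (array([ 93.6346, 350.2961,  89.2218, 343.0541], dtype=float32), np.float64(296.5246050543281), np.float64(658.5961039877169))
leaf at post centre + (0, 0, -0.003) (array([ 87.2596, 339.2624,  82.9298, 332.1413], dtype=float32), np.float64(287.7172384966401), np.float64(643.5272307537216))
leaf at post centre + (0, 0, 0.003) (array([100.2328, 361.7219,  95.7337, 354.3551], dtype=float32), np.float64(305.5911966241838), np.float64(674.1339790954249))
nominal leaf bore minus post mm [-1.1958  0.1214 -0.2146]
150 [(55, np.float64(-14.2)), (68, np.float64(5.1)), (109, np.float64(-7.7)), (122, np.float64(1.6)), (191, np.float64(1.7)), (376, np.float64(2.5)), (478, np.float64(-13.5))]
250 [(50, np.float64(-13.7)), (63, np.float64(5.0)), (102, np.float64(-7.0)), (189, np.float64(2.0)), (366, np.float64(2.9)), (444, np.float64(-1.9)), (468, np.float64(-14.7))]
420 [(70, np.float64(-7.0)), (100, np.float64(-6.3)), (126, np.float64(1.2)), (328, np.float64(-1.1)), (346, np.float64(-12.7)), (398, np.float64(14.1)), (447, np.float64(-13.7))]
450 [(50, np.float64(-7.5)), (63, np.float64(2.0)), (81, np.float64(-5.2)), (99, np.float64(-6.4)), (343, np.float64(-11.9)), (394, np.float64(12.7)), (443, np.float64(-14.4))]
480 [(60, np.float64(-7.5)), (96, np.float64(-5.4)), (120, np.float64(1.2)), (323, np.float64(-1.1)), (340, np.float64(-13.2)), (392, np.float64(12.8)), (439, np.float64(-13.9))]
```

```bash
cat >> chk.py <<'E'
print("----")
for dz in(-3,-1.5,0,1.5,3):
    y=np.linspace(-.015,.015,200);P=np.c_[0*y-.01276,y,0*y+.0025]
    u=(proj(c,yawT([*(p[:3]+[0,0,dz/1e3]),p[3]],P))-[380,200]+.5)*5-.5
    R_=limbs(p[:3]+[0,0,dz/1e3],p[3],-.015,.015,(420,480))[0]
    print(dz,"neck joint u @420,480",[float(np.interp(r,u[::-1,1] if u[0,1]>u[-1,1] else u[:,1],u[::-1,0] if u[0,1]>u[-1,1] else u[:,0])) for r in(420,480)],"right",R_[1::2])
E
python3 chk.py | sed -n '/----/,$p'
```

```text
----
-3 neck joint u @420,480 [98.20007121079504, 93.74408981460883] right [339.2624 332.1413]
-1.5 neck joint u @420,480 [101.5569497291668, 97.06360377667582] right [344.7314 337.5504]
0 neck joint u @420,480 [104.9727921082969, 100.44143701282991] right [350.2961 343.0541]
1.5 neck joint u @420,480 [108.44915973489033, 103.87912548991096] right [355.9586 348.6546]
3 neck joint u @420,480 [111.98767368183834, 107.3782743868264] right [361.7219 354.3551]
```

The apparent shortfall in the leaf knuckle's width comes from the plate neck hiding its lower edge. Allowing for that, the leaf and post outlines share the same −4 px bias (5× zoom), so they line up to about 1 mm. I hand in.

```bash
python3 -c "
from rig import bot
s=bot.read_state();print(s['time_s'],s['force'],s['opening'],s['qvel']);print(bot.hand_in())"
```

```text
11.6333 [-0.63813678  1.03186624 -2.31000511] 0.2691749337975415 [-0.02460135  0.10741656  0.02061684  0.02769075  0.01770475  0.03623063]
the job is handed in; nothing more can be done
None
```

I lifted the single-knuckle leaf from the right-hand compartment by its rail and lowered its knuckle into the post's gap. I handed it in at 11.6 s, still gripped, level and motionless. The hand-in gives no verdict.

- **Alignment:** in the last wrist picture the leaf and post knuckle outlines agree to about 1 mm, both in height and across the axis. Along the axis, the arm's reported position puts the knuckle about 0.1 mm from mid-gap.
- **Contact:** the reported force was only the leaf's weight, about 2–3 N, with no sign of pressing on the post. The grip held steady at about 24 mm, the rail's thickness.
- **Other objects:** the arm's path stayed clear of the jar, candlestick, goblet and two-knuckle leaf. I did not photograph them again at the end.

Three checks disagreed:

- **Leaf height in the bin:** the camera fit put the leaf at 1 mm, against 5 mm expected from the bin floor. I used 5 mm, and the later views of the held leaf were within about 0.5 mm of that.
- **Position across the axis:** the arm's own reading was 1.0–1.2 mm short (towards −x) of the post fit. I followed the direct picture comparison, which showed about zero offset.
- **Knuckle width:** the leaf knuckle first looked about 4% too narrow. The plate hiding one edge explains it.

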